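# Roll-check repair-kit tubes on the chute

### The job

One of the two filled paper tubes in the rack is squashed and would jam the labeller: check them one at a time by laying each across the narrow top of the sloping chute and letting go, so that it runs down by itself with the way clear. The round one must roll into the yellow catch tray without being handled any further; the one that only slides and stops on the black rubber strip is then lifted off and put in the cardboard scrap box. Leave the tape roll, the button jar and the wooden clapper where they are.

Things in the scene. Friction and masses are not known exactly. Their poses are not given: they have to be found in the camera images.
- tube_a: One of the two closed, filled paper tubes: brown with blue ends, about 80 g, 62 mm long along its x axis, origin at its centre. One tube is round, 36 mm in diameter; the other is squashed to an oval with two flat sides, 44 mm wide (its y) and 22 mm high (its z), and starts lying flat. Which is which is not told: on the chute the round one rolls and the squashed one slides.
- tube_b: The other of the two tubes, same looks and axes, see tube_a.
- rack: Fixed grey-painted rack, 46 mm (x) by 116 mm (y), origin under its centre. The tubes lie along its x in two cradles, 27.5 mm either side of its middle. Dividers 6 mm thick, 14 mm higher than the cradle floor, leave no room for fingers beside the tubes, but both ends of each tube hang 8 mm free beyond the rack, so it is taken by its ends.
- rack_floor (a point): Middle of the rack at the height of the cradle floor, 40 mm above the table; a tube's centre starts 18 mm (round) or 11 mm (squashed) above this height.
- chute: Fixed sloping chute on a plywood stand. Origin on the table under it; it runs downhill along its own -y at 16 degrees, its x is level and across. Measured level from the top edge: 0-100 mm a narrow aluminium tongue, 100-175 mm a slick aluminium run, 175-310 mm a black rubber strip, then the catch tray. From 125 mm on two rails, 20 mm high and 82 mm apart inside, flank it.
- chute_start (a point): Point on the surface of the narrow tongue, on the centre line, 50 mm down from the top edge: where tubes are let go. The tongue is 46 mm wide, narrower than a tube is long, so the ends stay free for fingers on both sides. Axes of the chute; the surface here slopes 16 degrees down along -y.
- chute_strip (a point): Centre of the rubber strip (135 mm long), on its surface, 16 degree slope. A squashed tube slides down and stops here within about 2 s of release; a round one rolls on over it. Between the rails a tube can be taken only across its width, fingers uphill and downhill of it.
- chute_catch (a point): Centre of the floor of the yellow-walled catch tray at the chute's foot, about 17 mm above the table; the tray is 82 mm wide and 100 mm long inside, its walls 60 to 66 mm high. A round tube comes to rest here within about 3 s of release.
- scrap_box: Fixed open cardboard box, 140 mm (x) by 190 mm (y), 58 mm high, walls and floor 4 mm. Origin at the centre of its underside.
- tape_roll: White roll of tape lying flat, 104 mm in diameter, 48 mm high; origin at the centre of its underside. A bystander.
- button_jar: Glass jar of brass buttons with dark lid, 66 mm in diameter, 74 mm high; origin at the centre of its underside. A bystander.
- clapper: Wooden tailor's clapper, a rounded block 55 by 200 by 42 mm lying along its y axis; origin at the centre of its underside. A bystander.
Mind the look-alikes: they are no part of the job. Leave any red look-alike of the tube_b alone. What is shaped like the tube_a but purple is not meant.

How it is judged:
On the way, in this order (a step that is already met when the one before it is completed fails the run):
1. the squashed tube has been let go on the narrow top of the chute, lying across it (y of tube_b in the frame of chute_start between -0.065 and 0.06 m and x of tube_b in the frame of chute_start between -0.03 and 0.03 m and z of tube_b in the frame of chute_start between -0.02 and 0.05 m and angle between the x axis of tube_b and the x axis of chute, either way round below 0.5 rad and contact force between the fingers and tube_b below 0.05 N), for 0.05 s.
2. the squashed tube has slid down by itself and lies still on the rubber strip (distance between tube_b and chute_strip below 0.085 m and x of tube_b in the frame of chute_strip between -0.04 and 0.04 m and contact force between the fingers and tube_b below 0.05 N and linear speed of tube_b below 0.03 m/s), for 0.2 s.
At the end, for the whole second after the job is handed in: The round tube lies still on the floor of the catch tray (centre within the tray's inside and below 55 mm above the table) and the squashed tube lies still inside the scrap box (centre inside the walls and below 50 mm above the table), both slower than 0.03 m/s (x of tube_a in the frame of chute_catch between -0.042 and 0.042 m and y of tube_a in the frame of chute_catch between -0.05 and 0.05 m and height (world z) of tube_a below 0.055 m and linear speed of each of tube_a, tube_b below 0.03 m/s and x of tube_b in the frame of scrap_box between -0.066 and 0.066 m and y of tube_b in the frame of scrap_box between -0.091 and 0.091 m and height (world z) of tube_b below 0.05 m); the robot touches nothing.
It fails at once if the round tube is handled over the chute below its narrow top (contact force between the fingers and tube_a above 0.3 N and y of tube_a in the frame of chute_start below -0.07 m and x of tube_a in the frame of chute_start between -0.075 and 0.075 m).
It fails at once if the tape roll, the button jar or the clapper is moved by more than 30 mm (distance of any of tape_roll, button_jar, clapper from where it was at the start of the episode above 0.03 m).
It fails at once if the round tube is let go on the chute while the squashed one still lies in its way on the rubber strip (y of tube_a in the frame of chute_start between -0.065 and 0.06 m and x of tube_a in the frame of chute_start between -0.03 and 0.03 m and z of tube_a in the frame of chute_start between -0.02 and 0.05 m and contact force between the fingers and tube_a below 0.05 N and distance between tube_b and chute_strip below 0.085 m and x of tube_b in the frame of chute_strip between -0.04 and 0.04 m).
It also fails if it takes over 61 s, if anything falls off the work surface, if the arm or the gripper's body presses on something with over 40 N, if the wrist force passes 120 N, or if a joint passes its speed limit or range.

### The arm

A 7-joint arm with a two-finger parallel gripper is mounted at the origin on the work surface. World frame = base frame: x ahead of the robot, y to its left, z up, the work surface at z = 0. Lengths are in m, angles in rad, forces in N, time in s.
With the tool pointing down it reaches from about 0.4 to 0.875 m from the base axis. Payload 19.3 kg.
Tool frame: the origin (TCP) lies at the very end of the fingers, on their centre line; the grasp point (between the pads) lies bot.pinch_z behind it (bot.pinch_z is the distance from the TCP to the grasp point, in m); z points along the fingers, y is the line along which they close (so a half turn about z gives the same grasp; the last joint's range is limited). The gripper opens to 85 mm and grips with 20 to 120 N. Pads are 22 mm wide; open, the fingers measure 114 mm over their backs; the gripper's body (76 mm by 85 mm) begins 54 mm behind the grasp point. The pads swing forward as they close: fully open they stand 13 mm farther back than shut.
Start: joints at [1.272, 0.521, -0.036, 1.599, 0.021, 1.021, -0.113], TCP at [0.142, -0.609, 0.231] pointing down, gripper open.
Joint ranges: [-2.91, 2.91], [-0.3, 2.13], [-1.5, 1.42], [0.17, 2.43], [-1.26, 4.41], [0.16, 1.93], [-2.52, 2.52]. Speed limits (rad/s): [1.89, 1.89, 2.39, 2.39, 3.01, 3.01, 3.01].

### API

Orientations are given as [roll, pitch, yaw] about the fixed x, y, z axes, in that order (R = Rz(yaw) Ry(pitch) Rx(roll)).
In Python, from workcell import bot, grab_frame, ticket gives the robot as it stands.
- The arm moves only by the tool arm_command, never from a script. Its argument "commands" is a list of rows, each a list of 3 entries, a list of its own where there are three numbers: the shift along the world's x, y, z in mm, then the turn about the world's z in rad, then the gripper command: -1 is fully open, 1 is shut, values between are in proportion. In form: [[[tx, ty, tz], roll, fingers], ...]. A call has 1 to 20 rows; each row shifts and turns the commanded pose from where the row before left it; what a row does not reach is not made up. A row lasts 1/10 s, in which the tool goes at most 50 mm and 8.59 degrees, less where a joint would pass 70% of its speed; a pose out of reach is approached as far as the arm can. A call with a gripper value outside its range is refused whole. The fingers move at their own pace and stop on an object; "newtons" is the grip in N (left out, the last holds). Time passes only in rows, so rows that do not move let the fingers close. It gives the time, the measured TCP pose, the force, the opening and the grip force at its end, in the units of the state.
- bot.observe(): the state, without advancing time (a new reading comes with each control period).
- grab_frame(name): name is "scene" or "top" or "wrist"; returns a dict with "image" (420x560x3 uint8, red, green, blue), "vertical_fov" (degrees; the focal length in pixels is half the picture's height over the tangent of half this angle, whatever the lens; pixels are square), "cx", "cy" (the principal point, pixels), "R" (3x3) and "t" (3): a world point X has camera coordinates R X + t. Camera axes: x right, y down, z forward; pixel columns grow to the right and rows downward; lengths in m; the calibration is good to about 2 mm. The wrist camera is an equidistant fisheye: a pixel r from the principal point sees the ray r / f radians off the axis. A picture is of the moment at which its call begins. There is no depth.
- ticket.job_done(): hands the job in; it is judged then, once.
The state is a dict: "clock": time; "qpos": joint angles; "qd": joint speeds; "joint_efforts": joint torques, N m; "position": TCP position; "tool_rot": TCP orientation; "force": force on the tool from outside, world axes, zero at the start; "moment": the same for the moment, N m; "grip_width": finger opening in m; "finger_force": force on a finger pad.
Only numpy, scipy, OpenCV 4.12 (cv2) and the standard library are available. Lean on these libraries where they do the work, as an engineer would, in place of code of your own. Each camera call takes 0.05 s, during which the arm holds its last target. There are 200 camera calls.

## Working session

There is one attempt and no reset: what is moved stays moved. The work goes in short steps, Python scripts to look and compute and a tool call to move; the robot and the scene stay as the last step left them, time stands still between calls to the robot, and variables do not carry over. Pictures are saved under pics/ and viewed, at most 10 in all, crops included, and the job is handed in when it is done.

Besides the shell and the picture viewer there is one more tool, called after "Call:" as a command line: name --argument value ..., lists and objects as JSON in quotes. arm_command: Moves the arm, as the interface text tells. Its arguments: {"type":"object","properties":{"commands":{"type":"array"},"newtons":{"type":"number"}},"required":["commands"]}

```bash
mkdir -p pics
python3 - <<'E'
from workcell import bot, grab_frame
import cv2, numpy as np, pickle
d={}
for n in ("scene","top"):
    f=grab_frame(n); d[n]=f
    cv2.imwrite(f"pics/{n}0.png",cv2.resize(f["image"][:,:,::-1],(800,600),interpolation=cv2.INTER_CUBIC))
    print(n,f["vertical_fov"],f["cx"],f["cy"],np.round(f["R"],3).tolist(),np.round(f["t"],3))
pickle.dump(d,open("f0.pkl","wb"))
s=bot.observe(); print(bot.pinch_z,s["clock"],s["position"],s["tool_rot"],s["grip_width"])
E
```

```text
scene 44.55437332505615 274.3403512835491 212.27708328619363 [[0.756, 0.654, -0.016], [0.418, -0.503, -0.757], [-0.503, 0.565, -0.654]] [-0.445 -0.16   1.953]
top 55.90931544486243 276.8732639420822 211.39198203746497 [[0.002, -1.0, -0.027], [-0.994, 0.0, -0.106], [0.106, 0.028, -0.994]] [0.027 0.587 1.115]
0.0187 0.1 [ 0.14166838 -0.60843763  0.23079262] [-3.14059149e+00  5.97937016e-05  2.28821338e-01] 0.08552105810031993
```

View pics/top0.png

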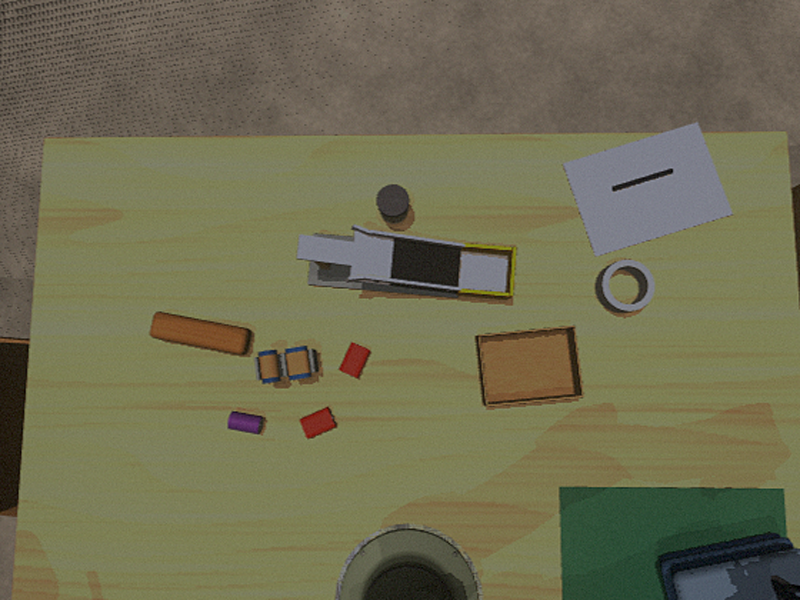

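View pics/scene0.png

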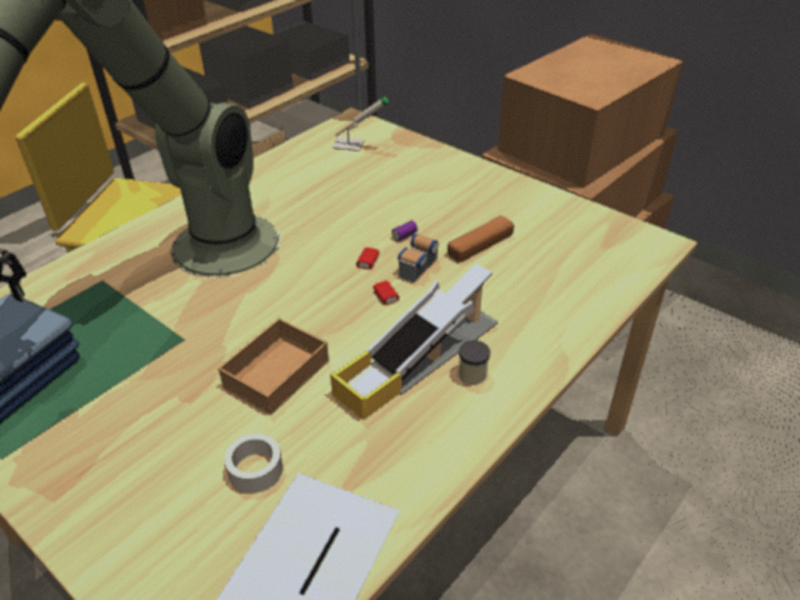

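Top view: the tubes are in the rack at (268,366) and (299,362). The red look-alikes are at (355,360) and (318,422), and the purple one is at (245,422). The brown tubes with blue ends in the grey rack match the description. I'll confirm that and measure in enlarged crops.

```bash
python3 - <<'E'
import cv2, numpy as np, pickle
d=pickle.load(open("f0.pkl","rb"))
t=d["top"]["image"][:,:,::-1]; s=d["scene"]["image"][:,:,::-1]
a=cv2.resize(t[232:277,172:232],(400,300),interpolation=cv2.INTER_CUBIC)   # rack top, x6.667
b=cv2.resize(s[155:200,265:325],(400,300),interpolation=cv2.INTER_CUBIC)
c=cv2.resize(t[150:217,200:378],(800,301),interpolation=cv2.INTER_CUBIC) # chute x4.494
im=np.vstack([np.hstack([a,b]),c[:299]])
im=np.clip(im.astype(float)*1.5,0,255).astype(np.uint8)
cv2.imwrite("pics/crop1.png",im)
E
cat > h.py <<'E'
import numpy as np, cv2
def ray(f,u,v,fish=False):
    fl=210/np.tan(np.radians(f["vertical_fov"]/2)); x=(u-f["cx"])/fl; y=(v-f["cy"])/fl
    if fish:
        r=np.hypot(x,y); k=np.sin(r)/max(r,1e-9); c=np.array([x*k,y*k,np.cos(r)])
    else: c=np.array([x,y,1.])
    R=np.array(f["R"]); return -R.T@np.array(f["t"]), R.T@c
def at(f,u,v,z,fish=False):
    o,d=ray(f,u,v,fish); return o+d*(z-o[2])/d[2]
def proj(f,X,fish=False):
    fl=210/np.tan(np.radians(f["vertical_fov"]/2)); c=np.array(f["R"])@X+f["t"]
    if fish:
        r=np.hypot(c[0],c[1]); th=np.arctan2(r,c[2]); return f["cx"]+fl*th*c[0]/r, f["cy"]+fl*th*c[1]/r
    return f["cx"]+fl*c[0]/c[2], f["cy"]+fl*c[1]/c[2]
E
```

```text
(no output)
```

View pics/crop1.png

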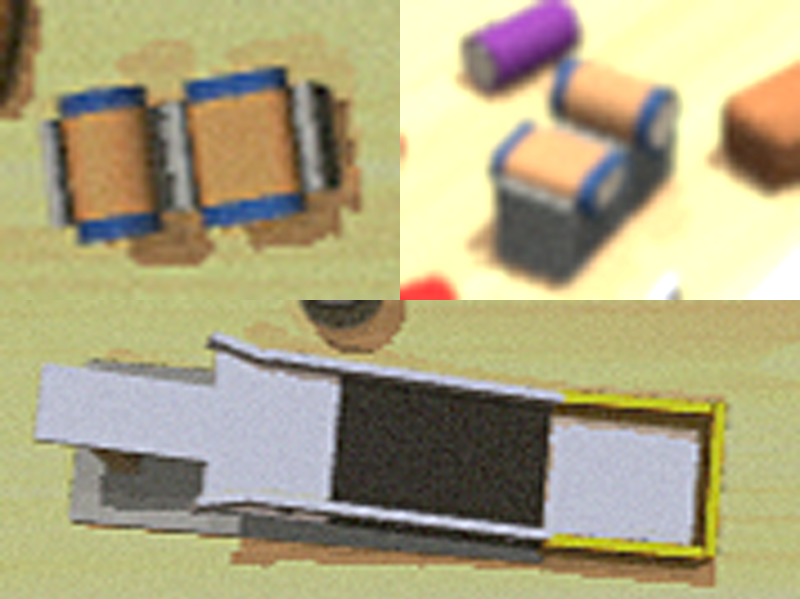

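The crop confirms it. The right tube in the top view (lower y) is the flat, wide, squashed one, tube_b. The left one is round, tube_a. Next I fit the chute model.

Run:
```python
import pickle, numpy as np
from scipy.optimize import least_squares
from h import *
d=pickle.load(open("f0.pkl","rb")); T=d["top"]; S=d["scene"]
A=lambda x,y:(172+x/6.667,232+y/6.667)
C=lambda x,y:(200+x/4.494,150+(y-300)/4.494)
for n,z,p in (("b",.053,[(187,82),(285,68),(203,222),(302,210)]),("a",.058,[(62,95),(145,90),(80,240),(158,230)])):
    P=np.array([at(T,*A(*q),z) for q in p]); print(n,P.mean(0).round(4),P.round(4)[:,:2].tolist())
    v=(P[0]+P[1]-P[2]-P[3])/2; print("axis yaw",np.arctan2(v[1],v[0]),np.hypot(*v[:2]))
# chute: downhill dir along image right = -y world
tan=np.tan(np.radians(16))
obs=[(T,C(42,365),0,1,23),(T,C(36,440),0,-1,23),(T,C(338,375),175,1,41),(T,C(332,500),175,-1,41),(T,C(553,403),310,1,41),(T,C(543,527),310,-1,41),
(T,C(212,378),100,1,23),(T,C(206,460),100,-1,23),
(S,(491*.7,274*.7),0,1,23),(S,(472*.7,267*.7),0,-1,23)]
def mod(p,s,sd,w):
    x0,y0,yaw,h=p; ux=np.array([np.cos(yaw),np.sin(yaw)]); uy=np.array([-np.sin(yaw),np.cos(yaw)])
    xy=np.array([x0,y0])+ux*sd*w/1000-uy*s/1000
    return np.array([*xy,h-s/1000*tan])
def res(p): return np.concatenate([np.subtract(proj(o[0],mod(p,*o[2:])),o[1]) for o in obs])
r=least_squares(res,[.7,.2,-.05,.13]); print(r.x.round(4)); print(r.fun.reshape(-1,2).round(1).tolist())
for nm,s in(("start",50),("strip",242.5),("catch",365)): print(nm,mod(r.x,s,0,0).round(4))
P=np.array([at(T,u*.7,v*.7,.058) for u,v in((476,336),(575,327),(485,406),(581,397))]);print("box",P.mean(0),P.round(3).tolist())
```

```text
b [0.4639 0.2189 0.053 ] [[0.4906, 0.2439], [0.4966, 0.2022], [0.4317, 0.2357], [0.4368, 0.1938]]
axis yaw 0.13822536736213714 0.05990573749301746
a [0.4561 0.2741 0.058 ] [[0.4849, 0.2958], [0.4871, 0.2606], [0.4242, 0.2865], [0.4284, 0.2536]]
axis yaw 0.13561468941759885 0.06024499984571207
[ 0.6812  0.2074 -0.0719  0.1264]
[[0.6, -0.1], [0.3, -0.0], [0.4, -0.4], [-0.5, 0.5], [-0.7, -0.6], [-0.3, -0.3], [0.6, 1.8], [0.6, -0.1], [-0.3, 0.3], [1.9, -1.0]]
start [0.6776 0.1575 0.112 ]
strip [ 0.6638 -0.0345  0.0568]
catch [ 0.655  -0.1567  0.0217]
box [ 0.45789009 -0.23377261  0.058     ] [[0.517, -0.132, 0.058], [0.534, -0.325, 0.058], [0.381, -0.147, 0.058], [0.399, -0.332, 0.058]]
```

Call:
arm_command --commands '[[[27.5,27.6,0],0.06,-1],[[27.5,27.6,0],0.06,-1],[[27.5,27.6,0],0.06,-1],[[27.5,27.6,0],0.06,-1],[[27.5,27.6,0],0.06,-1],[[27.5,27.6,0],0.06,-1],[[27.5,27.6,0],0.06,-1],[[27.5,27.6,0],0.06,-1],[[27.5,27.6,0],0.06,-1],[[27.5,27.6,0],0.06,-1],[[27.5,27.6,0],0.06,-1],[[27.5,27.6,0],0.06,-1],[[27.5,27.6,0],0.06,-1]]' --newtons 30

```text
clock: 1.4
position: [0.5, -0.2486, 0.2312]
tool_rot: [-3.141, 0.0, 1.011]
force: [0.8, -0.6, -0.2]
grip_width: 0.0856
finger_force: 0.0
```

Call:
arm_command --commands '[[[-3,39,-4],0.058,-1],[[-3,39,-4],0.058,-1],[[-3,39,-4],0.058,-1],[[-3,39,-4],0.058,-1],[[-3,39,-4],0.058,-1],[[-3,39,-4],0.058,-1],[[-3,39,-4],0.058,-1],[[-3,39,-4],0.058,-1],[[-3,39,-4],0.058,-1],[[-3,39,-4],0.058,-1],[[-3,39,-4],0.058,-1],[[-3,39,-4],0.058,-1],[[0,0,0],0,-1]]'

```text
clock: 2.7
position: [0.4618, 0.2232, 0.1829]
tool_rot: [-3.141, -0.003, 1.713]
force: [-0.2, -0.6, 0.0]
grip_width: 0.0857
finger_force: 0.0
```

Run:
```python
from workcell import bot, grab_frame
import cv2, numpy as np, pickle
from h import *
f=grab_frame("wrist"); pickle.dump(f,open("w1.pkl","wb"))
cv2.imwrite("pics/w1.png",cv2.resize(f["image"][:,:,::-1],(800,600),interpolation=cv2.INTER_CUBIC))
s=bot.observe(); print(s["clock"],s["position"],s["tool_rot"],s["qpos"])
for X in([.4639,.2189,.053],[.4561,.2741,.058],[.6776,.1575,.112],[.6812,.2074,.1264]): print(np.array(proj(f,np.array(X),True))/.7)
```

```text
2.75 [0.46231862 0.22045682 0.18283436] [-3.14064652e+00 -9.25520364e-04  1.70907564e+00] [-0.09366505  0.46500243 -0.61510872  1.91977593  0.34563053  0.8635509
 -0.74859129]
[401.28627018 284.18537499]
[401.66592809 193.84567684]
[701.73199818 440.04216964]
[746.16897904 385.27278126]
```

View pics/w1.png

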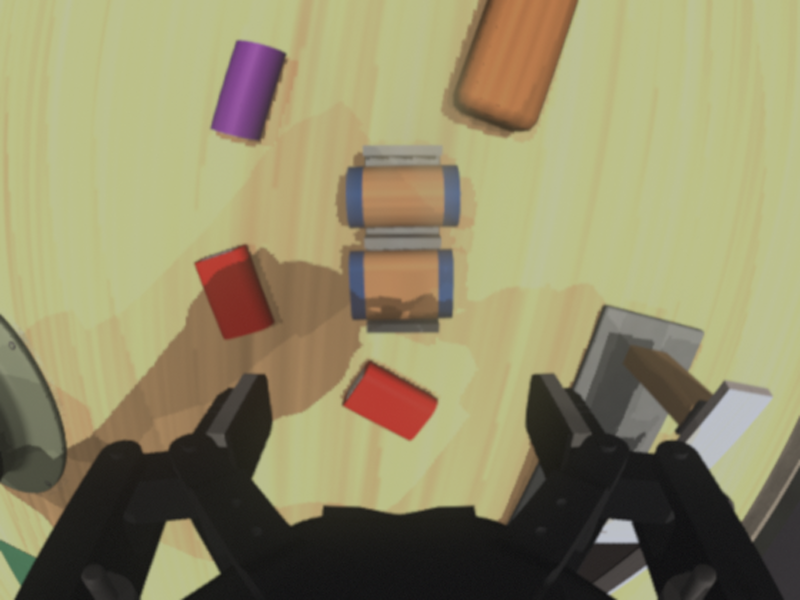

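The squashed tube is at (401,285), where the top-view fit predicted it. The red look-alikes at (235,290) and (390,400) are clear of the fingers. I'll go down and grip it by its ends.

Call:
arm_command --commands '[[[1,0.5,-30],0,-1],[[0,0,-30],0,-1],[[0,0,-30],0,-1],[[0,0,-25],0,-1],[[0,0,-20],0,-1],[[0,0,-14],0,-1],[[0,0,0],0,-1],[[0,0,0],0,1],[[0,0,0],0,1],[[0,0,0],0,1],[[0,0,0],0,1],[[0,0,0],0,1],[[0,0,0],0,1]]' --newtons 30

```text
clock: 4.05
position: [0.4648, 0.2187, 0.0352]
tool_rot: [3.14, -0.0, 1.704]
force: [-0.8, -0.5, 8.2]
grip_width: 0.0616
finger_force: 33.6
```

Call:
arm_command --commands '[[[0,0,15],0,1],[[0,0,30],0,1],[[0,0,35],0,1],[[0,0,35],0,1],[[10,-2,30],-0.02,1],[[20,-5,10],-0.02,1],[[25,-6,0],-0.02,1],[[25,-6,0],-0.03,1],[[25,-6,0],-0.03,1],[[25,-6,0],-0.03,1],[[25,-6,0],-0.02,1],[[25,-6,0],-0.02,1],[[20,-6,0],-0.02,1],[[13,-4,0],0,1],[[0,0,0],0,1],[[0,0,0],0,1]]'

```text
clock: 5.65
position: [0.6767, 0.1658, 0.1901]
tool_rot: [-3.141, -0.001, 1.495]
force: [-1.6, 0.4, -0.7]
grip_width: 0.0617
finger_force: 33.2
```

Run:
```python
from workcell import bot, grab_frame
import cv2, numpy as np, pickle
from h import *
f=grab_frame("wrist"); g=grab_frame("scene"); pickle.dump((f,g),open("w2.pkl","wb"))
a=cv2.resize(f["image"][:,:,::-1],(560,420))
b=cv2.resize(g["image"][130:250,250:370,::-1],(240,240),interpolation=cv2.INTER_CUBIC)
w=np.zeros((420,800,3),np.uint8); w[:,:560]=a; w[:240,560:]=b
cv2.imwrite("pics/w2.png",np.clip(w*1.3,0,255).astype(np.uint8))
s=bot.observe(); print(s["clock"],s["position"],s["tool_rot"],s["grip_width"],s["finger_force"])
p=np.array([.6812,.2074,.1264]);yaw=-.0719;ux=np.array([np.cos(yaw),np.sin(yaw),0]);uy=np.array([-np.sin(yaw),np.cos(yaw),0])
for sd in(-1,1):
  for s_,w_ in((0,23),(100,23),(175,41),(310,41)):
    X=p+ux*sd*w_/1e3-uy*s_/1e3-np.array([0,0,s_/1e3*np.tan(np.radians(16))]); print(sd,s_,np.round(proj(f,X,True)))
```

```text
5.75 [0.6765071 0.1660656 0.1900254] [-3.14153839e+00 -4.60494418e-04  1.49559013e+00] 0.0612863051438494 33.17131117919331
-1 0 [246. 160.]
-1 100 [254. 274.]
-1 175 [240. 327.]
-1 310 [250. 384.]
1 0 [317. 160.]
1 100 [309. 274.]
1 175 [322. 326.]
1 310 [312. 383.]
```

View pics/w2.png

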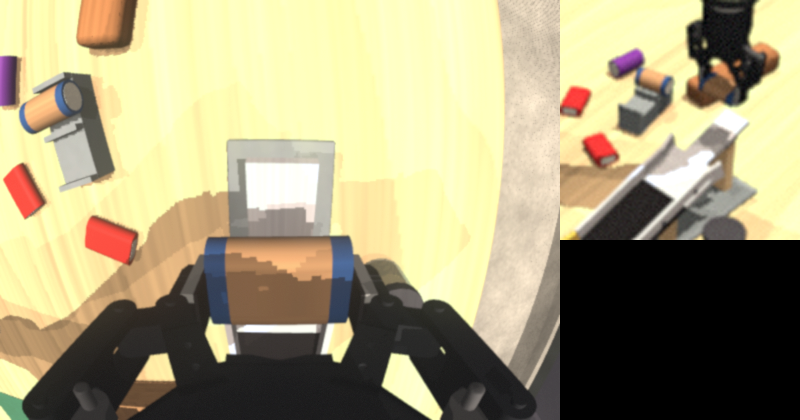

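The tongue's top edge is seen at (243..320,162), and the prediction was (246..317,160), so it's aligned. The tube is held level between the pads. Lowering it.

Call:
arm_command --commands '[[[1,0,-25],0,1],[[0,0,-25],0,1],[[0,0,-15],0,1],[[0,0,-9],0,1],[[0,0,0],0,1],[[0,0,-2],0,1],[[0,0,0],0,1]]'

```text
clock: 6.45
position: [0.6788, 0.1657, 0.1146]
tool_rot: [3.14, -0.0, 1.495]
force: [0.2, -2.2, 6.4]
grip_width: 0.0619
finger_force: 39.3
```

Call:
arm_command --commands '[[[0,0,0],0,-1],[[0,0,0],0,-1],[[0,0,0],0,-1],[[0,0,0],0,-1],[[0,0,0],0,-1],[[0,0,0],0,-1],[[0,0,0],0,-1],[[0,0,0],0,-1],[[0,0,20],0,-1],[[0,0,20],0,-1],[[0,0,20],0,-1],[[0,0,20],0,-1],[[0,0,0],0,-1],[[0,0,0],0,-1],[[0,0,0],0,-1],[[0,0,0],0,-1],[[0,0,0],0,-1],[[0,0,0],0,-1]]'

```text
clock: 8.25
position: [0.6781, 0.1656, 0.1929]
tool_rot: [-3.141, 0.0, 1.495]
force: [0.7, 0.1, -0.0]
grip_width: 0.0855
finger_force: 0.0
```

```bash
cat > look.py <<'E'
from workcell import bot, grab_frame
import cv2, numpy as np, pickle, sys
n=sys.argv[1]
f=grab_frame("top"); g=grab_frame("scene"); pickle.dump((f,g),open(n+".pkl","wb"))
c=cv2.resize(f["image"][150:217,200:378,::-1],(800,301),interpolation=cv2.INTER_CUBIC)
b=cv2.resize(g["image"][170:290,220:360,::-1],(350,299),interpolation=cv2.INTER_CUBIC)
t=cv2.resize(f["image"][150:300,180:420,::-1],(450,299))
cv2.imwrite(f"pics/{n}.png",np.clip(np.vstack([c,np.hstack([b,t])])*1.4,0,255).astype(np.uint8))
s=bot.observe(); print(s["clock"],s["position"],s["tool_rot"])
E
python3 look.py l1
```

```text
8.35 [0.67819375 0.16555838 0.19311067] [-3.14136406e+00  6.84182325e-05  1.49472728e+00]
```

View pics/l1.png

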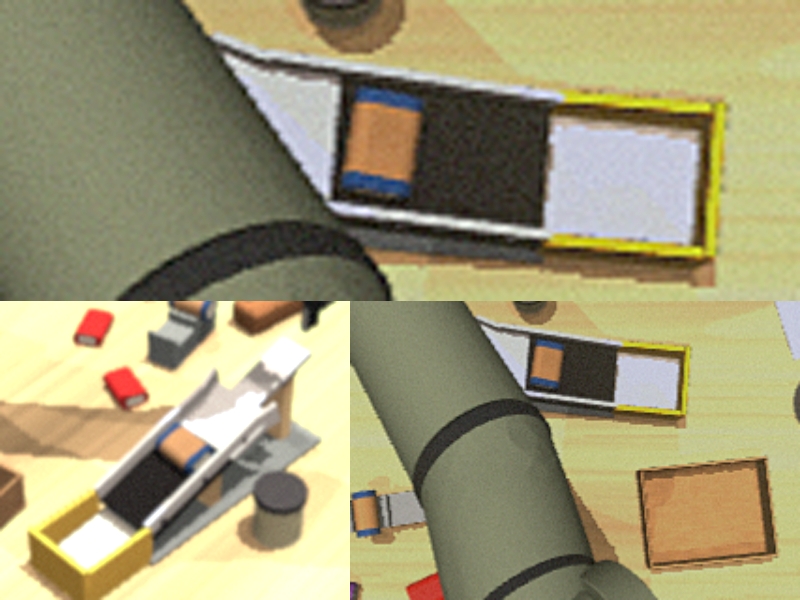

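The squashed tube lies still near the top of the rubber strip, at crop (384,143). I'll compute its position.

Run:
```python
import pickle
from h import *
T,S=pickle.load(open("l1.pkl","rb"))
from workcell import bot
P=np.array([at(T,200+x/4.494,150+y/4.494,.081) for x,y in((360,88),(422,95),(345,192),(415,197))])
print(P.round(4).tolist(),P.mean(0)); c=P.mean(0)
yaw=-.0719;d=c[:2]-[.6812,.2074]
print("s",-(d@[-np.sin(yaw),np.cos(yaw)]),"x",d@[np.cos(yaw),np.sin(yaw)])
v=P[0]+P[1]-P[2]-P[3];print(np.arctan2(v[1],v[0])); print(np.array(bot.observe()["qpos"]).round(2))
```

```text
[[0.699, 0.017, 0.081], [0.6944, -0.0216, 0.081], [0.6335, 0.0262, 0.081], [0.6303, -0.0172, 0.081]] [0.664301   0.00107299 0.081     ]
s 0.20700791862780363 x -0.002033207033365349
-0.10490502025976008
[-0.03  0.72 -0.5   1.4   0.36  1.11 -0.66]
```

Call:
arm_command --commands '[[[-1,-13.5,0],0.128,-0.26],[[-1,-13.5,0],0.128,-0.26],[[-1,-13.5,0],0.128,-0.26],[[-1,-13.5,0],0.128,-0.26],[[-1,-13.5,0],0.128,-0.26],[[-1,-14,0],0.128,-0.26],[[-1,-14,0],0.128,-0.26],[[-1,-14,0],0.128,-0.26],[[-1,-14,0],0.128,-0.26],[[-1,-14,-10],0.128,-0.26],[[-2,-14,-10],0.128,-0.26],[[-2,-13,-20],0.128,-0.26],[[0,0,0],0,-0.26],[[0,0,0],0,-0.26]]'

```text
clock: 9.75
position: [0.6642, 0.0015, 0.1536]
tool_rot: [3.141, -0.0, 3.027]
force: [0.2, 0.2, 0.5]
grip_width: 0.0542
finger_force: 0.0
```

Run:
```python
from workcell import bot, grab_frame
import cv2, numpy as np, pickle
from h import *
f=grab_frame("wrist"); pickle.dump(f,open("w3.pkl","wb"))
cv2.imwrite("pics/w3.png",np.clip(cv2.resize(f["image"][:,:,::-1],(800,600),interpolation=cv2.INTER_CUBIC)*1.2,0,255).astype(np.uint8))
s=bot.observe(); print(s["clock"],s["position"],s["tool_rot"],s["qpos"],s["grip_width"])
c=np.array([.6643,.0011,.0785]); print(np.array(proj(f,c,True))/.7)
yaw=-.0719;ux=np.array([np.cos(yaw),np.sin(yaw),0]);uy=np.array([-np.sin(yaw),np.cos(yaw),0])
for sd in(-31,31): print(np.array(proj(f,c+ux*sd/1e3,True))/.7)
for y in(-10,10): print(y,np.array(proj(f,c+uy*y/1e3,True))/.7)
```

```text
9.8 [0.66452837 0.0021502  0.15414757] [3.14074674e+00 5.28984705e-04 3.02758640e+00] [ 0.40677613  0.79663875 -0.83400125  1.52604121  0.63385134  1.1045774
  0.88839272] 0.05373641369146166
[398.04883911 308.38425434]
[395.2564031  247.43994399]
[400.60866576 364.03805396]
-10 [377.990183   309.18708744]
10 [418.13197281 307.55894069]
```

View pics/w3.png

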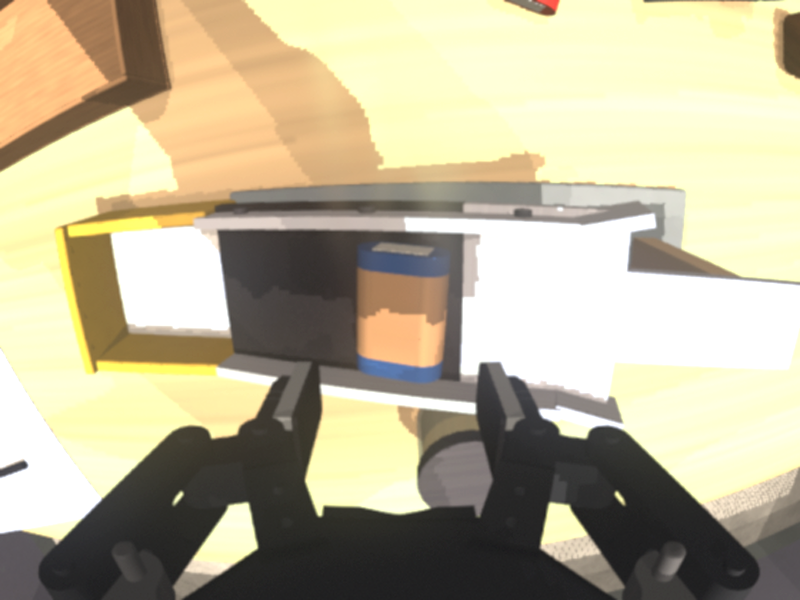

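The tube is on the strip, spanning columns 358..446 with its centre near (402,312). That is about 2 mm uphill of the estimate, and the fingers straddle it. Descending.

Call:
arm_command --commands '[[[0,1,-25],0,-0.26],[[0,0,-25],0,-0.26],[[0,0,-15],0,-0.26],[[0,0,-8],0,-0.26],[[0,0,-3],0,-0.26],[[0,0,0],0,-0.26],[[0,0,0],0,-0.26]]' --newtons 30

```text
clock: 10.5
position: [0.6655, 0.0029, 0.0804]
tool_rot: [3.141, 0.003, 3.03]
force: [-7.7, -2.8, 27.4]
grip_width: 0.0539
finger_force: 13.3
```

Call:
arm_command --commands '[[[0,0,3],0,-0.26],[[0,0,2],0,-0.26],[[0,0,0],0,-0.26]]'

```text
clock: 10.8
position: [0.6647, 0.0024, 0.0831]
tool_rot: [3.141, 0.001, 3.03]
force: [0.2, -0.1, -0.1]
grip_width: 0.0537
finger_force: 0.0
```

Run:
```python
from workcell import bot, grab_frame
import cv2, numpy as np, pickle
from h import *
f=grab_frame("wrist"); g=grab_frame("scene"); pickle.dump((f,g),open("w4.pkl","wb"))
a=cv2.resize(f["image"][150:330,160:400,::-1],(800,600),interpolation=cv2.INTER_CUBIC)
cv2.imwrite("pics/w4.png",np.clip(a*1.4,0,255).astype(np.uint8))
s=bot.observe(); print(s["clock"],s["position"],s["tool_rot"],s["force"],s["finger_force"])
```

```text
10.9 [0.66433339 0.00221724 0.08242139] [3.14158440e+00 1.94092150e-04 3.03052612e+00] [ 0.32699079 -0.75919506 -0.26405984] 0.0
```

View pics/w4.png

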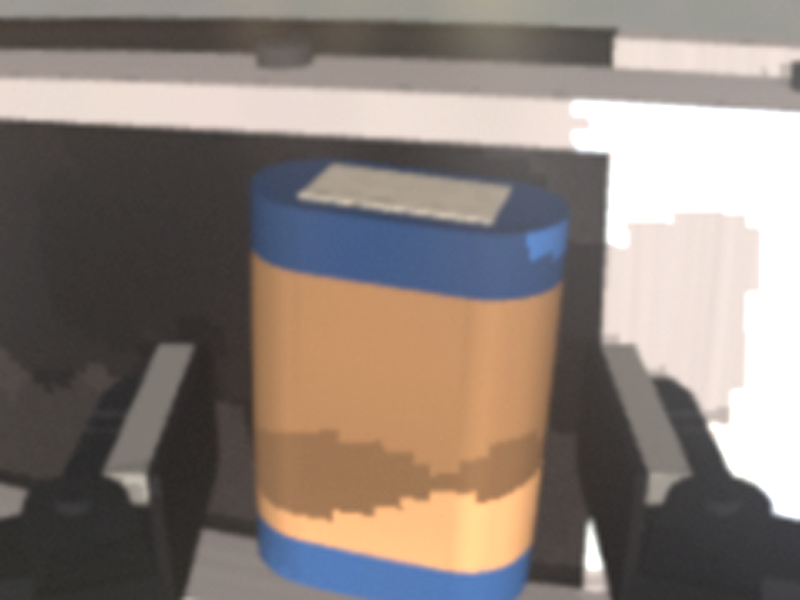

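The fingers straddle the tube cleanly. The touch was the uphill fingertip on the slope. I'll narrow the fingers a little, go down and close.

Call:
arm_command --commands '[[[0,0.5,0],0,-0.15],[[0,0,0],0,-0.15],[[0,0,-2],0,-0.15],[[0,0,-1.5],0,-0.15],[[0,0,0],0,-0.15]]' --newtons 30

```text
clock: 11.4
position: [0.6646, 0.0029, 0.0806]
tool_rot: [-3.141, 0.001, 3.031]
force: [-11.2, -3.1, 30.1]
grip_width: 0.0491
finger_force: 14.5
```

Call:
arm_command --commands '[[[0,0,2],0,-0.15],[[0,0,0],0,1],[[0,0,0],0,1],[[0,0,0],0,1],[[0,0,0],0,1],[[0,0,0],0,1]]' --newtons 40

```text
clock: 12.0
position: [0.6646, 0.0024, 0.0815]
tool_rot: [-3.141, 0.001, 3.03]
force: [-3.6, -1.0, 13.8]
grip_width: 0.0415
finger_force: 38.6
```

Call:
arm_command --commands '[[[0,0,3],0,1],[[0,0,5],0,1],[[0,0,10],0,1],[[0,0,15],0,1],[[0,0,20],0,1],[[0,0,0],0,1]]'

```text
clock: 12.6
position: [0.6655, 0.003, 0.1373]
tool_rot: [3.141, 0.004, 3.031]
force: [0.5, 0.2, 0.3]
grip_width: 0.0408
finger_force: 40.3
```

Call:
arm_command --commands '[[[-10,-12,10],0,1],[[-22,-25,5],0,1],[[-25,-28,0],0,1],[[-25,-29,0],0,1],[[-25,-29,0],0,1],[[-25,-29,0],0,1],[[-25,-29,0],0,1],[[-25,-28,0],0,1],[[-25,-28,0],0,1],[[0,0,-10],0,1],[[0,0,-30],0,1],[[0,0,-30],0,1],[[0,0,-30],0,1],[[0,0,-15],0,1],[[0,0,-10],0,1],[[0,0,0],0,1]]'

```text
clock: 14.2
position: [0.4573, -0.2341, 0.0234]
tool_rot: [3.141, -0.001, 3.031]
force: [-0.6, 0.2, 0.1]
grip_width: 0.0412
finger_force: 40.5
```

Call:
arm_command --commands '[[[0,0,0],0,-1],[[0,0,0],0,-1],[[0,0,0],0,-1],[[0,0,20],0,-1],[[0,0,35],0,-1],[[0,0,40],0,-1],[[0,0,40],0,-1],[[0,0,25],0,-1],[[0,0,0],0,-1]]'

```text
clock: 15.1
position: [0.4585, -0.235, 0.1872]
tool_rot: [-3.139, 0.005, 3.03]
force: [-0.9, -0.3, -0.5]
grip_width: 0.0853
finger_force: 0.0
```

Call:
arm_command --commands '[[[6,34,0],-0.088,-1],[[6,34,0],-0.088,-1],[[6,34,0],-0.088,-1],[[6,34,0],-0.088,-1],[[0,34,0],-0.088,-1],[[0,34,0],-0.088,-1],[[0,34,0],-0.088,-1],[[0,34,0],-0.088,-1],[[0,34,0],-0.088,-1],[[-6,34,0],-0.088,-1],[[-6,34,0],-0.088,-1],[[-6,34,0],-0.088,-1],[[-6,34,0],-0.088,-1],[[0,34,0],-0.088,-1],[[0,32,0],-0.088,-1],[[0,0,0],0,-1],[[0,0,0],0,-1]]'

```text
clock: 16.8
position: [0.4567, 0.2739, 0.1833]
tool_rot: [-3.141, 0.0, 1.713]
force: [-0.1, -0.3, -0.2]
grip_width: 0.0856
finger_force: 0.0
```

Run:
```python
from workcell import bot, grab_frame
import cv2, numpy as np, pickle
from h import *
f=grab_frame("wrist"); g=grab_frame("top"); pickle.dump((f,g),open("w5.pkl","wb"))
a=cv2.resize(f["image"][:,:,::-1],(560,420)); b=cv2.resize(g["image"][225:290,325:415,::-1],(240,173),interpolation=cv2.INTER_CUBIC)
c=cv2.resize(g["image"][150:300,180:420,::-1],(240,150))
w=np.zeros((420,800,3),np.uint8); w[:,:560]=a; w[:173,560:]=b; w[200:350,560:]=c
cv2.imwrite("pics/w5.png",np.clip(w*1.3,0,255).astype(np.uint8))
s=bot.observe(); print(s["clock"],s["position"],s["tool_rot"],s["grip_width"])
print(proj(f,np.array([.4561,.2741,.058]),True))
```

```text
16.9 [0.45725529 0.27262483 0.18348656] [-3.14117386e+00  7.78888270e-04  1.71068145e+00] 0.08586165379833792
(np.float64(278.5161022330618), np.float64(194.7454436484979))
```

View pics/w5.png

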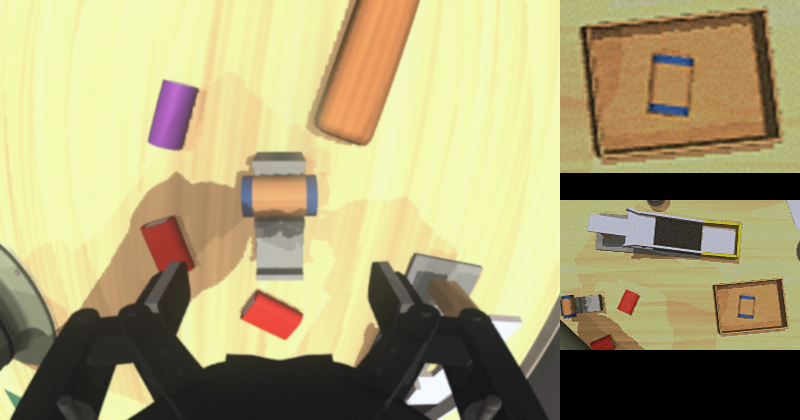

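tube_b lies in the scrap box, with the chute clear. tube_a is at (279,196), as predicted. I'll take it by its ends.

Call:
arm_command --commands '[[[0,0.5,-30],0,-1],[[0,0,-30],0,-1],[[0,0,-30],0,-1],[[0,0,-25],0,-1],[[0,0,-16],0,-1],[[0,0,-10],0,-1],[[0,0,0],0,-1],[[0,0,0],0,1],[[0,0,0],0,1],[[0,0,0],0,1],[[0,0,0],0,1],[[0,0,0],0,1]]' --newtons 30

```text
clock: 18.1
position: [0.4578, 0.2742, 0.0437]
tool_rot: [3.14, -0.0, 1.711]
force: [-0.2, -1.3, 8.0]
grip_width: 0.0617
finger_force: 32.2
```

Call:
arm_command --commands '[[[0,0,15],0,1],[[0,0,30],0,1],[[0,0,35],0,1],[[0,0,35],0,1],[[10,-6,30],-0.02,1],[[20,-10,2],-0.02,1],[[25,-12,0],-0.02,1],[[25,-12,0],-0.03,1],[[25,-12,0],-0.03,1],[[25,-12,0],-0.03,1],[[25,-12,0],-0.02,1],[[25,-12,0],-0.025,1],[[25,-12,0],-0.02,1],[[15,-8,0],0,1],[[0,0,0],0,1],[[0,0,-25],0,1],[[0,0,-25],0,1],[[0,0,-10],0,1],[[0,0,0],0,1]]'

```text
clock: 20.0
position: [0.6763, 0.1663, 0.1294]
tool_rot: [-3.14, 0.0, 1.496]
force: [-0.0, -0.0, -0.1]
grip_width: 0.0615
finger_force: 33.8
```

Call:
arm_command --commands '[[[1,0,-5],0,1],[[0,0,-3.5],0,1],[[0,0,0],0,1]]'

```text
clock: 20.3
position: [0.68, 0.1663, 0.1245]
tool_rot: [3.137, -0.001, 1.495]
force: [-1.5, -3.2, 16.6]
grip_width: 0.0612
finger_force: 38.4
```

Call:
arm_command --commands '[[[0,0,3],0,1],[[0,0,0],0,1],[[0,0,0],0,1]]'

```text
clock: 20.6
position: [0.6784, 0.1662, 0.1248]
tool_rot: [3.141, -0.0, 1.496]
force: [0.2, 0.4, -1.1]
grip_width: 0.0615
finger_force: 36.4
```

Just resting now; letting go.

Call:
arm_command --commands '[[[0,0,0],0,-1],[[0,0,0],0,-1],[[0,0,0],0,-1],[[0,0,0],0,-1],[[0,0,0],0,-1],[[0,0,0],0,-1],[[0,0,0],0,-1],[[0,0,0],0,-1],[[0,0,0],0,-1],[[0,0,0],0,-1],[[0,0,20],0,-1],[[0,0,20],0,-1],[[0,0,20],0,-1],[[0,0,20],0,-1],[[0,0,0],0,-1],[[0,0,0],0,-1],[[0,0,0],0,-1],[[0,0,0],0,-1],[[0,0,0],0,-1],[[0,0,0],0,-1]]'

```text
clock: 22.6
position: [0.6781, 0.1661, 0.204]
tool_rot: [-3.141, 0.0, 1.496]
force: [0.4, -0.2, 0.6]
grip_width: 0.0856
finger_force: 0.0
```

Call:
arm_command --commands '[[[0,0,0],0,-1],[[0,0,0],0,-1],[[0,0,0],0,-1],[[0,0,0],0,-1],[[0,0,0],0,-1],[[0,0,0],0,-1],[[0,0,0],0,-1],[[0,0,0],0,-1],[[0,0,0],0,-1],[[0,0,0],0,-1],[[0,0,0],0,-1],[[0,0,0],0,-1]]'

```text
clock: 23.8
position: [0.6782, 0.1661, 0.2043]
tool_rot: [3.142, -0.0, 1.496]
force: [-0.3, 0.2, 0.3]
grip_width: 0.0853
finger_force: 0.0
```

```bash
python3 look.py l2
```

```text
23.9 [0.67825394 0.16608164 0.20432469] [ 3.14155009e+00 -3.49817247e-05  1.49572389e+00]
```

View pics/l2.png

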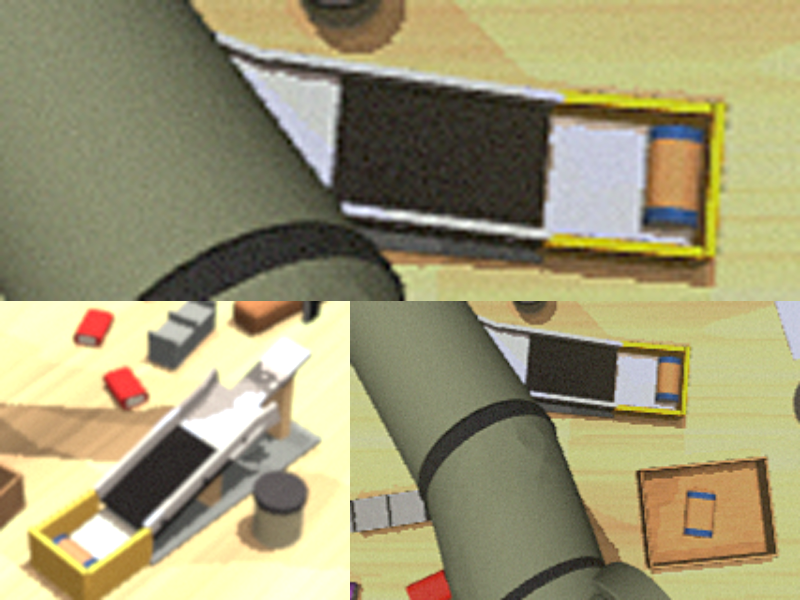

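The round tube lies in the catch tray at crop (675,175), and the squashed one is in the scrap box at (700,515). The bystanders were not touched.

```bash
python3 -c "
from workcell import ticket
print(ticket.job_done())"
```

```text
the job is handed in; nothing more can be done
None
```

The job is handed in at about 24 s on the clock: the round tube rolled into the catch tray by itself, the squashed one is in the scrap box, and the bystanders were left alone. No verdict came back.

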